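# Swing the detergent tank over the measuring jug

### The arm

A 6-joint arm with a two-finger parallel gripper is mounted at the origin on the work surface. World frame = base frame: x ahead of the robot, y to its left, z up, the work surface at z = 0. Lengths are in m, angles in rad, forces in N, time in s.
With the tool pointing down it reaches from about 0.25 to 0.775 m from the base axis. Payload 4 kg.
Tool frame: the origin (TCP) lies between the finger pads; the fingertips stand 11 mm ahead of it and the grasp point (between the pads) lies 8 mm behind it (robot.tip_extent is the z of the fingertips in the tool frame, in m); z points along the fingers, y is the line along which they close (so a half turn about z gives the same grasp; the last joint's range is limited). The gripper opens to 94 mm and grips with 3 to 60 N. Pads are 16 mm wide; open, the fingers measure 119 mm over their backs; the gripper's body (75 mm by 177 mm) begins 78 mm behind the grasp point.
Start: joints at [1.091, 0.087, 1.371, -0, 1.684, -0.103], TCP at [0.202, 0.511, 0.217] pointing down, gripper open.
Joint ranges: [-3.1, 3.1], [-0.76, 2.03], [0.27, 2.55], [-1.08, 4.22], [0.17, 2.65], [-2.57, 2.57]. Speed limits (rad/s): [2.79, 2.79, 3.14, 3.14, 3.14, 3.14].

### API

Orientations are given as [roll, pitch, yaw] about the fixed x, y, z axes, in that order (R = Rz(yaw) Ry(pitch) Rx(roll)).
In Python, from bench import robot, imaging gives the robot as it stands.
- The arm moves only by the shell command python3 -m pendant 'ROWS'. ROWS is JSON, a list of rows, each a list of 7 numbers: the shift along the world's x, y, z in cm, then the turn, a rotation vector about the world's x, y, z in degrees, then the opening, from 0 (shut) to 1 (fully open). In form: [[dx, dy, dz, ax, ay, az, jaw], ...]. A call has 1 to 8 rows; each row shifts and turns the commanded pose from where the row before left it; what a row does not reach is not made up. A row lasts 1/10 s, in which the tool goes at most 50 mm and 8.59 degrees, less where a joint would pass 70% of its speed; a pose out of reach is approached as far as the arm can. A call is refused whole if a number of a shift passes 5 or a number of a turn 8.59, either way. A call with a gripper value outside its range is refused whole. The fingers move at their own pace and stop on an object; the grip force is fixed at half the most. Time passes only in rows, so rows that do not move let the fingers close. It gives the time, the measured TCP pose, the force, the opening and the grip force at its end, in the units of the state.
- robot.get_obs(): the state, without advancing time (a new reading comes with each control period).
- imaging.snapshot(name): name is "scene" or "top" or "wrist"; returns the picture (384x512x3 uint8, red, green, blue); there is no depth.
- imaging.camera_params(name): a dict with "camera_matrix" (3x3 intrinsics, pixels), "R" (3x3) and "t" (3): a world point X has camera coordinates R X + t. Camera axes: x right, y down, z forward; pixel columns grow to the right and rows downward; lengths in m; the calibration is good to about 2 mm. The wrist camera is an equidistant fisheye: a pixel r from the principal point sees the ray r / f radians off the axis. A picture is of the moment at which its call begins: read the wrist's pose just before it. camera_params takes no time and is no camera call; for the wrist camera it gives the pose at the moment of the call.
- robot.close_job(): hands the job in; it is judged then, once.
The state is a dict: "time": time; "joint_positions": joint angles; "qvel": joint speeds; "joint_torque": joint torques, N m; "tool_pos": TCP position; "ee_rot": TCP orientation; "wrist_force": force on the tool from outside, world axes, zero at the start; "wrist_torque": the same for the moment, N m; "width": finger opening in m; "finger_force": force on a finger pad.
Only numpy, scipy, OpenCV 4.12 (cv2) and the standard library are available. Lean on these libraries where they do the work, as an engineer would, in place of code of your own. Each camera call takes 0.05 s, during which the arm holds its last target. There are 200 camera calls.

### The job

Push the heavy swing-out detergent tank round on its post until the outlet under its front end is over the middle of the measuring jug's mouth, and bring it to rest there, without ever letting it race, be knocked hard or run into its end stops. It swings almost without friction and bounces off whatever it meets, so it must really be still when you let go: leave it standing untouched over the jug for a good five seconds before you finish. Push only against the sprung buffer rails on its sides (never touch its glass cover), and do not shift the jug or disturb the other things on the counter.

Things in the scene. Friction and masses are not known exactly. Their poses are not given: they have to be found in the camera images.
- stand: Fixed upright steel post (44 mm diameter, 229 mm high) on a round foot of 150 mm diameter; origin at the centre of the foot's underside on the counter, on the vertical swing axis of both tank and jug holder. At yaw 0 its x axis points away from the robot. Place and yaw vary.
- tank (a joint): Angle (rad) of the swinging tank about the post's axis, counter-clockwise from above positive. At angle a the tank points along (-cos a, -sin a) in the stand's frame: at 0 roughly towards the robot. End stops at -1.0 and +1.0 rad must not be reached. Almost frictionless: viscous 0.008 N m s/rad, dry friction 0.0006 N m, no spring, no slope: after a push it coasts for many seconds.
- tank_front (a point): Centre of the tank's front end (380 mm out from the axis, 150 mm above the counter). The tank is a white box with a black buffer rail along each side, together too wide to grip: 50 to 380 mm out from the axis, 120 mm over the rails, underside 115 mm and top edge 185 mm above the counter. Nominal mass in all 5.2 kg, inertia about the axis 0.25 kg m2; its fill, so both, vary by up to 30 %.
- rail_left (a joint): How far (m) the black buffer rail on the +y side of the tank (at angle 0) is pressed in; its flat outer face, 330 mm long and 70 mm high, lies 60 mm from the tank's centreline when free. On soft springs: 60 N/m for the rail, hardly damped, bottoms at 15 mm, so the tank bounces off a finger that stands still with nearly the speed at which it came. Push the tank by these rails.
- rail_right (a joint): The same for the rail on the -y side of the tank.
- jug_arm (a joint): Angle (rad) of the jug holder about the same axis, same zero and sense as the tank: the outlet is exactly over the jug when both joints are equal. Stiff: it stays where it is (3 N m of friction). The holder is a low steel bar with a round plate that carries the measuring jug; do not move it.
- nozzle (a point): Lower end of the black outlet stub under the tank, on the tank's centreline, 330 mm out from the axis, 103 mm above the counter.
- jug_mouth (a point): Centre of the open mouth of the white measuring jug (mouth 100 mm wide, foot 80 mm, rim 89 mm above the counter), 330 mm out from the same axis, fixed in the holder. The tank passes over it with 14 mm to spare at the outlet.
- cover: Hinged glass filler cover 330 x 84 x 8 mm, its top 193 mm above the counter, lying shut by its weight over the top of the box and turning with it; origin at the middle of its hinge edge, 50 mm from the axis and 185 mm above the counter. Must not be touched.
- peg_tray: Fixed open plastic tray 120 x 160 mm, 45 mm high. Bystander.
- soap_dish: Loose ceramic dish 120 x 85 mm with a bar of soap, 42 mm high. Bystander; origin under its centre.
- brush: Loose wooden-handled brush lying on the counter. Bystander.
- softener: Loose grey bottle, 80 mm diameter, 200 mm high. Bystander; origin under its centre.
- bowl: Loose white bowl, 150 mm wide, 60 mm high. Bystander; origin under its centre.

How it is judged:
By the outcome, as a careful person would: the job done as asked, in the order asked, and still so for the second after the job is handed in, with the robot touching nothing.
It also fails if it takes over 51 s, if anything falls off the work surface, if the arm or the gripper's body presses on something with over 40 N, if the wrist force passes 120 N, or if a joint passes its speed limit or range.

## Working session

There is one attempt and no reset: what is moved stays moved. The work goes in short steps, Python scripts to look and compute and a shell command to move; the robot and the scene stay as the last step left them, time stands still between calls to the robot, and variables do not carry over. Pictures are saved under pics/ and viewed, at most 10 in all, crops included, and the job is handed in when it is done.

```bash
mkdir -p pics; ls
python3 - <<'E'
from bench import robot, imaging
import cv2,numpy as np
for n in("scene","top"):
    im=imaging.snapshot(n); cv2.imwrite(f"pics/{n}0.png",im[:,:,::-1]); p=imaging.camera_params(n); print(n,p)
a=cv2.imread("pics/scene0.png");b=cv2.imread("pics/top0.png")
o=robot.get_obs();print(o)
E
```

```text
pics
scene {'camera_matrix': array([[355.08736578,   0.        , 252.83877856],
       [  0.        , 355.08736578, 186.26439861],
       [  0.        ,   0.        ,   1.        ]]), 'R': array([[ 0.44379592,  0.89597189, -0.01671997],
       [ 0.71803279, -0.36669805, -0.5915754 ],
       [-0.53616611,  0.25053326, -0.80607629]]), 't': array([-0.26788328, -0.34323043,  1.58924451])}
top {'camera_matrix': array([[448.71145155,   0.        , 255.23905711],
       [  0.        , 448.71145155, 188.84490702],
       [  0.        ,   0.        ,   1.        ]]), 'R': array([[ 0.0122475 , -0.99964088,  0.02383517],
       [-0.98825888, -0.01573174, -0.15197666],
       [ 0.15229705, -0.02169398, -0.98809664]]), 't': array([-0.02132414,  0.60157507,  1.25797346])}
{'time': 0.1, 'joint_positions': array([ 1.09090340e+00,  8.78749807e-02,  1.37209700e+00,  6.93031016e-06,
        1.68360974e+00, -1.03113311e-01]), 'qvel': array([ 0.00126896, -0.00186435, -0.00250254,  0.00351859, -0.00085458,
       -0.00110411]), 'joint_torque': array([ 2.31462807e-03, -3.41252625e+01, -3.03301334e+01,  7.20246602e-02,
        3.04039638e-02, -9.96535437e-05]), 'tool_pos': array([0.20214807, 0.51099138, 0.21542766]), 'ee_rot': array([-3.13961486e+00, -2.11586973e-04,  2.76481360e+00]), 'wrist_force': array([-0.30923198,  0.28417742, -0.07086702]), 'wrist_torque': array([ 0.02335347,  0.00018685, -0.00438798]), 'finger_force': 0.0, 'width': 0.09402503289705602}
```

View pics/top0.png

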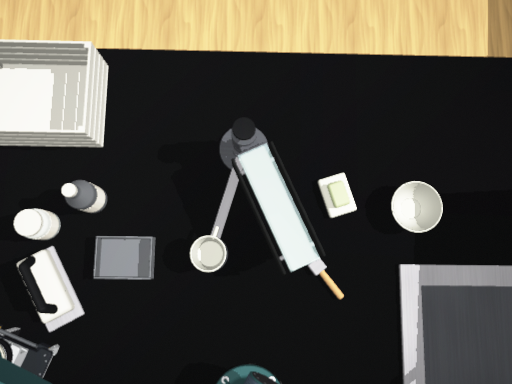

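View pics/scene0.png

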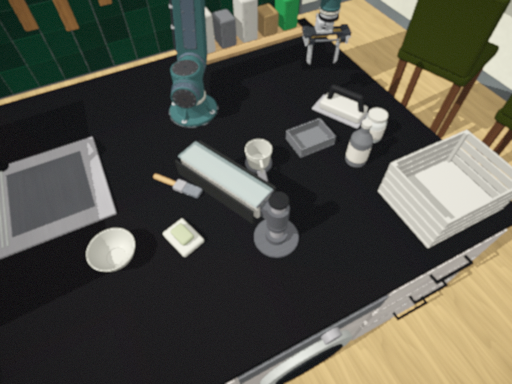

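The top view shows the post top at about (244,130), the jug mouth at (208,254), and the tank cover running from (255,150) to (300,268). The brush handle is at (330,282), partly under the tank. The tank has to swing clockwise, towards +y.

```bash
cat > h.py <<'E'
import cv2,numpy as np
from bench import robot,imaging
def ray(p,uv,z):
    K,R,t=p["camera_matrix"],p["R"],p["t"]
    d=(R.T@np.linalg.inv(K)@np.c_[np.atleast_2d(uv),np.ones(len(np.atleast_2d(uv)))].T).T
    c=-R.T@t
    return (c+d*((z-c[2])/d[:,2])[:,None])[:,:2]
def cover(im):   # bluish-white cover pixels, largest blob
    r,g,b=[im[:,:,i].astype(int) for i in range(3)]
    m=((g>140)&(g-r>8)&(b-r>8)).astype(np.uint8)
    m=cv2.morphologyEx(m,cv2.MORPH_OPEN,np.ones((3,3)))
    n,l,s,c=cv2.connectedComponentsWithStats(m)
    return l==1+np.argmax(s[1:,4])
E
python3 - <<'E'
from h import *
for n in("top","scene"):
    im=cv2.imread(f"pics/{n}0.png")[:,:,::-1]; p=imaging.camera_params(n)
    m=cover(im); v,u=np.nonzero(m); print(n,m.sum(),u.min(),u.max(),v.min(),v.max())
    w=ray(p,np.c_[u,v],.193).astype(np.float32); print("cover",cv2.minAreaRect(w),w.mean(0))
    c=np.array([cv2.boxPoints(cv2.minAreaRect(w))]);print(c.round(3))
im=cv2.imread("pics/top0.png")[:,:,::-1];p=imaging.camera_params("top")
print(im[150:270:10,244:310:6].tolist()[6])
hsv=cv2.cvtColor(im.copy(),cv2.COLOR_RGB2HSV)
# jug rim
m=((im.min(2)>120)).astype(np.uint8); n,l,s,c=cv2.connectedComponentsWithStats(m)
for i in range(1,n):
    if 180<c[i][0]<235 and 230<c[i][1]<275:
        ct=cv2.findContours((l==i).astype(np.uint8),0,1)[0][0][:,0,:]
        print("jug",s[i],ray(p,[c[i]],.089), cv2.minEnclosingCircle(ray(p,ct,.089).astype(np.float32)))
# foot: gray region
g=im.max(2)
for v in range(112,172,4): print(v,g[v,212:276:2].tolist())
E
```

```text
top 223 263 293 144 203
cover ((0.6218149662017822, -0.06924641132354736), (0.17312373220920563, 0.010757222771644592), 26.039424896240234) [ 0.62223595 -0.06857487]
[[[ 0.542 -0.102]
  [ 0.546 -0.112]
  [ 0.702 -0.036]
  [ 0.697 -0.026]]]
scene 120 276 287 0 13
cover ((-0.2810091972351074, 0.5986422300338745), (0.05476188659667969, 0.12542730569839478), 61.4412841796875) [-0.28939432  0.5976761 ]
[[[-0.349  0.605]
  [-0.239  0.545]
  [-0.213  0.593]
  [-0.323  0.653]]]
[[14, 14, 15], [14, 13, 15], [40, 40, 40], [137, 150, 147], [237, 244, 242], [237, 244, 242], [237, 244, 242], [237, 244, 241], [236, 243, 240], [58, 66, 65], [41, 42, 42]]
jug [ 190  168   49  104 1730] [[0.46420675 0.09966829]] ((0.5101093053817749, 0.09106571972370148), 0.14912651479244232)
112 [22, 20, 21, 20, 22, 21, 20, 22, 20, 21, 21, 21, 20, 20, 20, 20, 20, 21, 20, 20, 21, 20, 21, 21, 21, 21, 21, 21, 21, 21, 20, 21]
116 [21, 20, 20, 21, 20, 20, 22, 22, 21, 19, 21, 20, 21, 20, 21, 20, 21, 21, 21, 21, 20, 20, 21, 20, 20, 21, 21, 21, 21, 20, 21, 21]
120 [20, 21, 21, 20, 22, 20, 21, 22, 20, 21, 21, 21, 34, 37, 38,
[... 1110 characters left out ...]
9, 70, 106, 171, 202, 226, 239, 242, 241, 242, 242, 242, 242, 242, 239, 207, 152, 22, 25]
156 [16, 15, 16, 16, 40, 82, 82, 103, 83, 83, 82, 82, 94, 195, 226, 242, 242, 242, 243, 243, 243, 243, 243, 243, 243, 243, 242, 242, 237, 186, 145, 21]
160 [15, 16, 16, 16, 17, 48, 80, 82, 82, 78, 35, 66, 168, 183, 237, 240, 243, 243, 243, 243, 243, 243, 243, 243, 243, 243, 243, 243, 242, 238, 230, 175]
164 [17, 16, 15, 16, 15, 16, 31, 79, 82, 84, 40, 37, 107, 171, 177, 231, 241, 243, 243, 243, 243, 243, 243, 243, 243, 243, 243, 242, 243, 243, 233, 186]
168 [16, 17, 16, 16, 15, 16, 17, 15, 29, 67, 128, 21, 39, 103, 171, 154, 234, 241, 244, 243, 243, 243, 243, 243, 243, 243, 243, 243, 243, 243, 243, 232]
```

```bash
cat > /tmp/p.py <<'E'
def cover(im):   # bluish-white cover pixels, largest blob
    r,g,b=[im[:,:,i].astype(int) for i in range(3)]
    m=((g>195)&(g-r>3)&(b-r>1)).astype(np.uint8)
    m[:140]=0; m[:,:180]=0; m[:,345:]=0
    n,l,s,c=cv2.connectedComponentsWithStats(m)
    return l==1+np.argmax(s[1:,4])
E
python3 - <<'E'
s=open('h.py').read(); i=s.index('def cover'); open('h.py','w').write(s[:i]+open('/tmp/p.py').read())
E
python3 - <<'E'
from h import *
from scipy.optimize import least_squares
im=cv2.imread("pics/top0.png")[:,:,::-1]; p=imaging.camera_params("top")
m=cover(im); v,u=np.nonzero(m); print(m.sum(),u.min(),u.max(),v.min(),v.max())
w=ray(p,np.c_[u,v],.193).astype(np.float32); R=cv2.minAreaRect(w);print("cover",R,cv2.boxPoints(R).round(3).tolist())
e=np.array([[224.5,132],[222,136],[220.5,140],[219.5,144],[219,148],[219,152],[220.5,156],[222,160],[224.5,164],[228.5,168],[261.5,132],[264.5,136],[267,140]])
q=ray(p,e,.008); f=least_squares(lambda x:np.hypot(*(q-x[:2]).T)-x[2],[.7,0,.07]); print("foot",f.x,f.fun.std())
t=np.array([[236,120],[251.5,120],[233.5,124],[254.5,124],[233,128],[255,128],[233,131],[255,131]])
q=ray(p,t,.229); f2=least_squares(lambda x:np.hypot(*(q-x[:2]).T)-x[2],[.7,0,.02]); print("post",f2.x)
m=(im[:,:,1]>100).astype(np.uint8); m[:,:185]=0;m[:234]=0;m[275:]=0;m[:,232:]=0
ct=max(cv2.findContours(m,0,1)[0],key=cv2.contourArea)
el=cv2.fitEllipse(ct);print("jug",el,ray(p,[el[0]],.089),cv2.minEnclosingCircle(ray(p,ct[:,0],.089).astype(np.float32)))
# brush, softener etc
E
```

```text
3826 239 319 144 270
cover ((0.5355403423309326, -0.06861406564712524), (0.32829877734184265, 0.0828627198934555), 25.343074798583984) [[0.36899998784065247, -0.10100000351667404], [0.4050000011920929, -0.17599999904632568], [0.7020000219345093, -0.035999998450279236], [0.6660000085830688, 0.039000000804662704]]
foot [0.73195703 0.0231943  0.07511039] 0.0008857956652095336
post [0.73008377 0.02176198 0.02864962]
jug ((208.0902862548828, 252.7123565673828), (35.69148635864258, 39.06299591064453), 30.091869354248047) [[0.41592215 0.11526802]] ((0.4208844304084778, 0.11406809091567993), 0.05720232054591179)
```

Measured: axis (0.731, 0.023), tank angle +25.3°, jug angle −16.3° at radius 0.328, which matches the given sizes. Next I move high to the tank's −y side.

```bash
cat >> h.py <<'E'
AX=np.array([.731,.0232])
def theta(im,p):
    m=cover(im); v,u=np.nonzero(m); d=AX-ray(p,np.c_[u,v],.193)
    r=np.hypot(*d.T); best=[]
    a0=np.median(np.arctan2(d[:,1],d[:,0]))
    for it in range(2):
        e=np.array([np.cos(a0),np.sin(a0)]); s=d@e; t=d@np.array([-e[1],e[0]]); best=[]
        for k in np.arange(.06,.37,.006):
            q=t[(s>=k)&(s<k+.006)]
            if len(q)>10 and .074<np.ptp(q)<.094: best.append((k+.003,(q.max()+q.min())/2))
        if len(best)<5: return np.nan,len(best)
        b=np.array(best); a0=a0+np.median(b[:,1]/b[:,0])
    return np.degrees(a0),len(best)
def look(n="top",save=None):
    im=imaging.snapshot(n); 
    if save: cv2.imwrite(f"pics/{save}.png",im[:,:,::-1])
    return theta(im,imaging.camera_params(n))
def spot(th,side,r=.32,gap=0.):  # TCP xy for finger against rail; side -1 = -y rail
    a=np.radians(th); e=-np.array([np.cos(a),np.sin(a)]); n=side*np.array([-np.sin(a),np.cos(a)])
    return AX+r*e+(.06+.0125*abs(np.cos(a))+.008*abs(np.sin(a))+gap)*n
def where():   # r and gap of finger for given theta
    o=robot.get_obs(); return o["time"],o["tool_pos"],o["wrist_force"]
E
python3 -m pendant '[[0,0,2.5,0,0,7.2,0],[1.8,-4.5,0,0,0,7.2,0],[1.8,-4.5,0,0,0,7.2,0],[1.8,-4.5,0,0,0,0,0],[1.8,-4.5,0,0,0,0,0],[1.8,-4.5,0,0,0,0,0],[1.8,-4.5,0,0,0,0,0],[1.8,-4.5,0,0,0,0,0]]'
python3 -m pendant '[[1.8,-4.5,0,0,0,0,0],[1.8,-4.5,0,0,0,0,0],[1.8,-4.5,0,0,0,0,0],[1.8,-4.5,0,0,0,0,0],[1.8,-4.5,0,0,0,0,0],[1.8,-4.5,0,0,0,0,0],[1.8,-4.5,0,0,0,0,0],[1.8,-4.5,0,0,0,0,0]]'
python3 -m pendant '[[0,0,0,0,0,0,0],[0,0,0,0,0,0,0]]'
python3 - <<'E'
from h import *
print(look(save="t1"),where(),robot.get_obs()["ee_rot"],robot.get_obs()["joint_positions"])
print(theta(cv2.imread("pics/top0.png")[:,:,::-1],imaging.camera_params("top")))
print(spot(25.3,-1,.32,.03),spot(25.3,-1,.32,0))
E
```

```text
time: 0.9
tool_pos: [0.3284, 0.1946, 0.2412]
ee_rot: [3.142, 0.0, -3.141]
wrist_force: [1.1, 0.3, -0.7]
width: 0.0332
finger_force: 0.0
time: 1.7
tool_pos: [0.4725, -0.1656, 0.241]
ee_rot: [3.141, -0.0, 3.141]
wrist_force: [0.7, 0.3, 0.4]
width: 0.0005
finger_force: 0.0
time: 1.9
tool_pos: [0.472, -0.164, 0.2403]
ee_rot: [3.14, -0.002, 3.14]
wrist_force: [0.7, 0.6, -0.3]
width: 0.0003
finger_force: 0.0
(np.float64(24.23982151769937), 30) (1.95, array([ 0.4719664 , -0.16307039,  0.24089568]), array([-0.02281708,  0.78807166,  0.42303884])) [ 3.14016318e+00 -1.40925588e-03  3.14147242e+00] [-4.46730469e-01 -2.82327611e-02  1.44119721e+00  6.89364939e-04
  1.73051660e+00 -2.01729656e+00]
(np.float64(24.477244887206464), 52)
[ 0.48644645 -0.20822995] [ 0.47362572 -0.18110747]
```

```bash
python3 -m pendant '[[0.7,-2.2,0,0,0,0,0],[0.7,-2.3,0,0,0,0,0],[0,0,-4.7,0,0,0,0],[0,0,-4.7,0,0,0,0],[0,0,0,0,0,0,0]]'
python3 - <<'E'
from h import *
p=imaging.camera_params("top")
im=cv2.imread("pics/top0.png")[:,:,::-1]
m=cover(im); v,u=np.nonzero(m); w=ray(p,np.c_[u,v],.193);d=AX-w
for a in (24.5,25.3):
    e=np.array([np.cos(np.radians(a)),np.sin(np.radians(a))]); s=d@e; t=d@np.array([-e[1],e[0]])
    print(a,[(round(k,2),round(t[(s>=k)&(s<k+.006)].min(),4),round(t[(s>=k)&(s<k+.006)].max(),4)) for k in np.arange(.06,.37,.03)])
print(look(save="t2"),where())
E
```

```text
time: 2.45
tool_pos: [0.4805, -0.2036, 0.1387]
ee_rot: [3.132, -0.016, -3.139]
wrist_force: [-0.3, 1.2, -1.0]
width: 0.0003
finger_force: 0.0
24.5 [(np.float64(0.06), np.float64(-0.0412), np.float64(0.0409)), (np.float64(0.09), np.float64(-0.0398), np.float64(0.0422)), (np.float64(0.12), np.float64(-0.0385), np.float64(0.0361)), (np.float64(0.15), np.float64(-0.0383), np.float64(0.0371)), (np.float64(0.18), np.float64(-0.0383), np.float64(0.0371)), (np.float64(0.21), np.float64(-0.038), np.float64(0.0371)), (np.float64(0.24), np.float64(-0.0378), np.float64(0.0371)), (np.float64(0.27), np.float64(-0.0375), np.float64(0.0382)), (np.float64(0.3), np.float64(-0.0373), np.float64(0.0382)), (np.float64(0.33), np.float64(-0.037), np.float64(0.0439)), (np.float64(0.36), np.float64(-0.0368), np.float64(0.0415))]
25.3 [(np.float64(0.06), np.float64(-0.0421), np.float64(0.04)), (np.float64(0.09), np.float64(-0.0412), np.float64(0.0396)), (np.float64(0.12), np.float64(-0.0402), np.float64(0.0344)), (np.float64(0.15), np.float64(-0.0404), np.float64(0.035)), (np.float64(0.18), np.float64(-0.0408), np.float64(0.0346)), (np.float64(0.21), np.float64(-0.041), np.float64(0.0341)), (np.float64(0.24), np.float64(-0.0411), np.float64(0.0337)), (np.float64(0.27), np.float64(-0.0413), np.float64(0.0344)), (np.float64(0.3), np.float64(-0.0415), np.float64(0.0339)), (np.float64(0.33), np.float64(-0.0417), np.float64(0.0392)), (np.float64(0.36), np.float64(-0.0418), np.float64(0.0365))]
(np.float64(24.371936374784436), 37) (2.5, array([ 0.48345316, -0.20535814,  0.14379778]), array([0.13865798, 0.37085768, 1.69080974]))
```

View pics/t2.png

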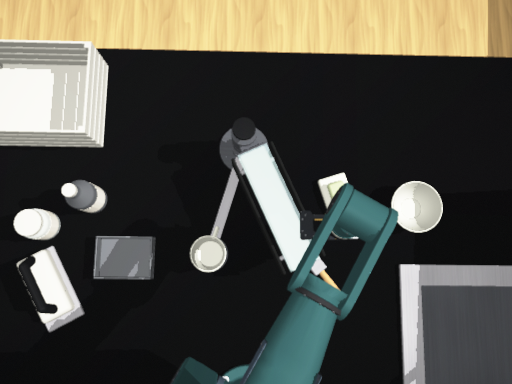

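```bash
python3 -m pendant '[[-0.4,0.9,0,0,0,0,0],[-0.4,0.9,0,0,0,0,0],[-0.12,0.27,0,0,0,0,0],[-0.12,0.27,0,0,0,0,0],[-0.12,0.27,0,0,0,0,0],[-0.12,0.27,0,0,0,0,0],[-0.12,0.27,0,0,0,0,0]]'
python3 - <<'E'
from h import *
a=look();print(a,where(),spot(a[0],-1))
E
```

```text
time: 3.2
tool_pos: [0.4723, -0.177, 0.1476]
ee_rot: [-3.142, 0.0, 3.142]
wrist_force: [0.2, -0.4, 0.7]
width: 0.0007
finger_force: 0.1
(np.float64(24.2160223624701), 32) (3.25, array([ 0.47211473, -0.17665809,  0.14744124]), array([-0.45115586,  1.11123908,  0.91157203])) [ 0.46979097 -0.17616692]
```

```bash
python3 -m pendant '[[-0.12,0.27,0,0,0,0,0],[-0.12,0.27,0,0,0,0,0],[-0.12,0.27,0,0,0,0,0],[-0.12,0.27,0,0,0,0,0],[-0.12,0.27,0,0,0,0,0],[-0.1,0.28,0,0,0,0,0]]'
python3 - <<'E'
from h import *
a=look();print(a,where(),spot(a[0],-1))
E
```

```text
time: 3.85
tool_pos: [0.4652, -0.1605, 0.1475]
ee_rot: [3.141, -0.0, -3.141]
wrist_force: [-0.2, -0.3, 0.2]
width: 0.0001
finger_force: 0.0
(np.float64(20.29854377415637), 28) (3.9, array([ 0.46516122, -0.16004682,  0.14751766]), array([ 0.49598298,  0.33047248, -0.14525024])) [ 0.45671731 -0.15768424]
```

```bash
python3 -m pendant '[[0.2,-0.6,1,0,0,0,0],[0,0,5,0,0,0,0],[0,0,4,0,0,0,0]]'
python3 - <<'E'
from h import *
a=look();print(a,where())
E
```

```text
time: 4.2
tool_pos: [0.4673, -0.1672, 0.2494]
ee_rot: [-3.142, -0.0, 3.141]
wrist_force: [-0.7, -0.3, 0.2]
width: 0.0002
finger_force: 0.0
(np.float64(17.209400035741808), 35) (4.25, array([ 0.47013765, -0.16861811,  0.25801906]), array([ 0.49149859, -1.06047597,  4.67570409]))
```

```bash
python3 -m pendant '[[-0.4,4.5,0,0,0,0,0],[-0.4,4.5,0,0,0,0,0],[-0.4,4.5,0,0,0,0,0],[-0.4,4.5,0,0,0,0,0],[-0.4,4.5,0,0,0,0,0],[-0.4,4.5,0,0,0,0,0],[-0.4,4.5,0,0,0,0,0],[-0.4,4.5,0,0,0,0,0]]'
python3 - <<'E'
from h import *
a=look();print(a,where(),spot(-14,1))
E
```

```text
time: 5.05
tool_pos: [0.4355, 0.1948, 0.2485]
ee_rot: [3.141, 0.002, 3.141]
wrist_force: [0.3, -0.8, 1.1]
width: 0.0003
finger_force: 0.0
(np.float64(9.783815340453062), 37) (5.1, array([0.43412483, 0.20116434, 0.24809289]), array([-0.06573883,  3.52786104, -0.13635645])) [0.43842309 0.17247906]
```

```bash
python3 -m pendant '[[0.2,0,-5,0,0,0,0],[0.2,0,-5,0,0,0,0],[0,0,0,0,0,0,0]]'
python3 - <<'E'
from h import *
a=look(save="t3");print(a,where(),spot(-14,1))
E
```

```text
time: 5.4
tool_pos: [0.4329, 0.1911, 0.1383]
ee_rot: [-3.136, -0.019, -3.141]
wrist_force: [-0.7, -0.2, -0.8]
width: 0.0004
finger_force: 0.0
(np.float64(6.6849015944235495), 37) (5.45, array([0.4363696 , 0.19200974, 0.14366887]), array([0.25662554, 1.01114324, 0.44693902])) [0.43842309 0.17247906]
```

View pics/t3.png

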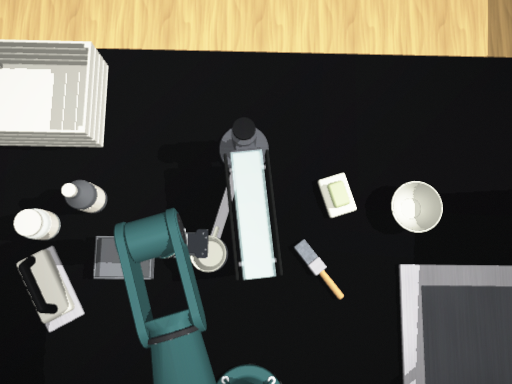

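```bash
python3 -m pendant '[[-0.05,-0.6,0.2,0,0,0,0],[-0.05,-0.6,0,0,0,0,0],[-0.05,-0.6,0,0,0,0,0],[-0.05,-0.5,0,0,0,0,0],[0,0,0,0,0,0,0],[0,0,0,0,0,0,0],[0,0,0,0,0,0,0]]'
python3 - <<'E'
from h import *
a=look();print(a,where(),spot(-13,1))
a=look("scene",save="s2");print(robot.get_obs()["tool_pos"])
E
```

```text
time: 6.15
tool_pos: [0.4374, 0.1703, 0.1496]
ee_rot: [3.141, 0.0, -3.141]
wrist_force: [0.8, 0.6, -0.2]
width: 0.0004
finger_force: 0.0
(np.float64(0.2567417926828517), 37) (6.2, array([0.43731936, 0.17033984, 0.14952047]), array([ 0.81014607, -0.12357264,  0.58813542])) [0.43584329 0.16726749]
[0.43729223 0.17039069 0.14946651]
```

```bash
python3 -m pendant '[[0,0,0,0,0,0,0],[0,0,0,0,0,0,0],[0,0,0,0,0,0,0],[0,0,0,0,0,0,0],[0,0,0,0,0,0,0],[0,0,0,0,0,0,0],[0,0,0,0,0,0,0],[0,0,0,0,0,0,0]]'
python3 - <<'E'
from h import *
a=look();print(a,where())
E
```

```text
time: 7.05
tool_pos: [0.4374, 0.1702, 0.1496]
ee_rot: [3.141, -0.0, -3.141]
wrist_force: [-0.6, -0.0, 0.1]
width: 0.0006
finger_force: 0.0
(np.float64(-6.86700210518632), 29) (7.1, array([0.43736294, 0.17022377, 0.14957833]), array([0.30448755, 0.01235723, 0.54240246]))
```

```bash
python3 -m pendant '[[0,0,0,0,0,0,0],[0,0,0,0,0,0,0],[0,0,0,0,0,0,0],[0,0,0,0,0,0,0],[0,0,0,0,0,0,0],[0,0,0,0,0,0,0],[0.05,0.21,0,0,0,0,0],[0.05,0.21,0,0,0,0,0]]'
python3 - <<'E'
from h import *
a=look();print(a,where(),spot(a[0],1))
E
```

```text
time: 7.9
tool_pos: [0.4384, 0.1746, 0.1496]
ee_rot: [3.141, 0.0, -3.142]
wrist_force: [0.5, -1.0, 0.2]
width: 0.0002
finger_force: 0.0
(np.float64(-12.940281897631529), 34) (7.95, array([0.43848548, 0.17487504, 0.14958447]), array([-0.41412212, -0.00870947,  0.79217841])) [0.43569212 0.16695471]
```

```bash
python3 -m pendant '[[0,0,0,0,0,0,0],[0.05,0.21,0,0,0,0,0],[0.05,0.21,0,0,0,0,0],[0.05,0.21,0,0,0,0,0]]'
python3 - <<'E'
from h import *
a=look();print(a,where(),spot(a[0],1))
E
```

```text
time: 8.35
tool_pos: [0.4399, 0.181, 0.1496]
ee_rot: [3.141, 0.0, -3.141]
wrist_force: [0.3, 0.0, -0.2]
width: 0.0005
finger_force: 0.1
(np.float64(-15.516952261974842), 34) (8.4, array([0.44002553, 0.18122606, 0.14963782]), array([0.1825233 , 0.68817804, 0.53003884])) [0.44250969 0.18028816]
```

```bash
python3 -m pendant '[[0.05,0.21,0,0,0,0,0],[0.05,0.21,0,0,0,0,0],[0.05,0.21,0,0,0,0,0]]'
python3 - <<'E'
from h import *
a=look();print(a,where(),spot(a[0],1))
E
```

```text
time: 8.7
tool_pos: [0.4414, 0.1872, 0.1496]
ee_rot: [-3.142, -0.0, -3.141]
wrist_force: [-0.5, -0.3, 0.1]
width: 0.0006
finger_force: 0.0
(np.float64(-15.448576657570548), 33) (8.75, array([0.4414374 , 0.18743085, 0.14952112]), array([ 0.05083163,  0.12209322, -0.49637946])) [0.44232104 0.17993874]
```

```bash
python3 -m pendant '[[0.1,0.4,0,0,0,0,0],[0.3,1.2,0,0,0,0,0],[0,0,0,0,0,0,0],[0,0,0,0,0,0,0],[0,0,0,0,0,0,0],[0,0,0,0,0,0,0]]'
python3 - <<'E'
from h import *
a=look(save="t4");print(a,where());print(look(),look(),robot.get_obs()["time"])
E
```

```text
time: 9.35
tool_pos: [0.4454, 0.2029, 0.1496]
ee_rot: [-3.142, -0.0, -3.141]
wrist_force: [-0.3, -0.6, -0.9]
width: 0.0005
finger_force: 0.0
(np.float64(-15.08236699165678), 37) (9.4, array([0.44533175, 0.2028686 , 0.14957181]), array([ 0.60817439, -0.43472428, -0.67501567]))
(np.float64(-15.082366852162668), 37) (np.float64(-15.049923851389234), 38) 9.5
```

View pics/t4.png

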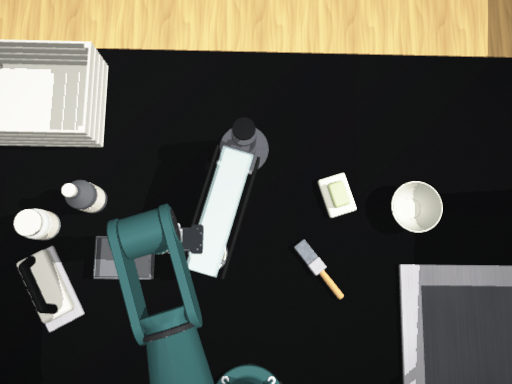

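Run:
```python
from h import *
p=imaging.camera_params("top")
for f in("top0","t3","t4"):
    im=cv2.imread(f"pics/{f}.png")[:,:,::-1]; m=cover(im); v,u=np.nonzero(m); w=ray(p,np.c_[u,v],.193).astype(np.float32)
    R=cv2.minAreaRect(w); c=np.array(R[0]); d=AX-c
    print(f,theta(im,p)[0],R,"centre ang",np.degrees(np.arctan2(d[1],d[0])),np.hypot(*d))
    # edge line fits in local frame
    a=np.radians(theta(im,p)[0]); e=np.array([np.cos(a),np.sin(a)]); d=AX-w; s=d@e; t=d@np.array([-e[1],e[0]])
    lo=[];hi=[]
    for k in np.arange(.08,.36,.006):
        q=t[(s>=k)&(s<k+.006)]
        if len(q): lo.append((k,q.min())); hi.append((k,q.max()))
    print([np.round([x[1]*1000 for x in y[::4]],1).tolist() for y in(lo,hi)])
im=cv2.imread("pics/top0.png")[:,:,::-1]
g=im[:,:,1].astype(int)
pts=[]
for v in range(176,232,4):
    row=g[v,205:245]; k=np.nonzero(row>80)[0]+205; print(v,k.min(),k.max(),end=' ; '); pts.append((k.min()+2,v,k.max()))
print()
for v in range(232,276,3): print(v,g[v,186:232:2].tolist())
cv2.imwrite("pics/jugcrop.png",cv2.resize(cv2.imread("pics/top0.png")[160:285,180:330],None,fx=4,fy=4,interpolation=cv2.INTER_CUBIC))
```

```text
top0 24.477244887206464 ((0.5355403423309326, -0.06861406564712524), (0.32829877734184265, 0.0828627198934555), 25.343074798583984) centre ang 25.161044614241323 0.21594976366452368
[[-40.3, -39.3, -39.3, -38.2, -38.2, -38.5, -37.1, -37.4, -37.4, -37.4, -36.4, -36.4], [35.9, 35.5, 36.6, 36.1, 37.0, 36.8, 37.6, 37.4, 38.3, 38.1, 38.9, 42.1]]
t3 6.6849015944235495 ((0.5169927477836609, -0.003177434206008911), (0.32511430978775024, 0.08268097788095474), 7.011484622955322) centre ang 7.026544511284417 0.21562669833877274
[[-38.3, -38.0, -40.5, -40.0, -37.2, -37.1, -37.1, -36.8, -36.6, -36.5, -36.3, -36.3], [40.4, 37.8, 35.3, 37.4, 37.4, 37.5, 37.5, 37.6, 37.6, 37.7, 37.4, 42.5]]
t4 -15.08236699165678 ((0.5230732560157776, 0.08026750385761261), (0.08317498862743378, 0.3254135251045227), 74.08235931396484) centre ang -15.347464853509969 0.2156159336886284
[[-37.1, -38.6, -36.8, -37.5, -38.2, -38.2, -37.1, -37.8, -25.6, -20.8, -13.5, -43.0], [39.3, 38.4, 38.5, 38.2, 37.3, 36.4, 37.2, 37.0, 36.0, 38.2, 39.0, 36.4]]
176 229 236 ; 180 228 238 ; 184 227 237 ; 188 226 235 ; 192 224 234 ; 196 223
[... 1073 characters left out ...]
, 224, 225, 225, 225, 226, 191, 223, 131, 19, 14]
259 [14, 14, 112, 248, 229, 229, 242, 251, 224, 224, 224, 224, 224, 225, 225, 225, 225, 219, 166, 244, 75, 11, 14]
262 [15, 14, 14, 232, 221, 223, 221, 205, 223, 224, 223, 224, 224, 225, 225, 225, 219, 165, 227, 108, 20, 14, 14]
265 [13, 13, 13, 14, 227, 235, 213, 210, 177, 175, 212, 225, 226, 223, 199, 171, 163, 239, 124, 21, 13, 13, 14]
268 [14, 13, 13, 13, 12, 109, 243, 229, 196, 191, 167, 152, 156, 159, 175, 245, 225, 48, 14, 14, 13, 13, 13]
271 [15, 17, 17, 17, 18, 17, 18, 26, 154, 205, 217, 227, 219, 203, 111, 23, 14, 14, 13, 13, 13, 13, 14]
274 [18, 19, 18, 18, 18, 17, 18, 19, 17, 17, 19, 18, 17, 18, 13, 13, 12, 14, 13, 13, 12, 13, 13]
```

View pics/jugcrop.png

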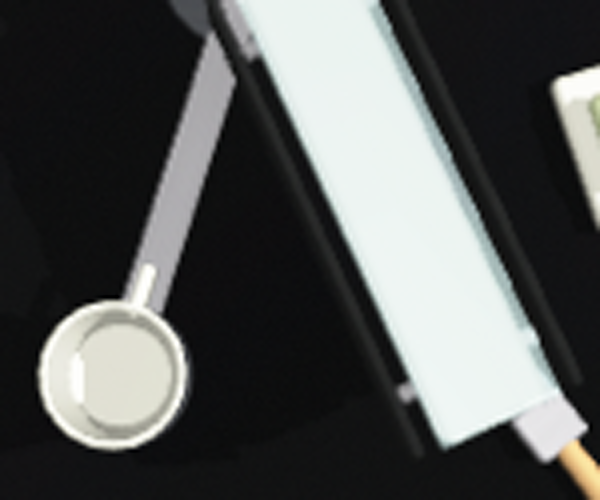

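Run:
```python
from h import *
p=imaging.camera_params("top")
j=ray(p,[[208.3,253.1]],.089)[0]; d=AX-j; print(j,np.hypot(*d),np.degrees(np.arctan2(d[1],d[0])))
vs=np.arange(180,229,4); l=np.array([228,227,226,224,223,222,220,219,218,217,215,214,212]); h=np.array([238,237,235,234,233,232,230,229,228,227,225,224,223])
for z in(.01,.02):
    b=ray(p,np.c_[(l+h)/2,vs],z); vx,vy,x0,y0=cv2.fitLine(b.astype(np.float32),2,0,.01,.01).ravel(); d=AX-b
    print("bar dir",np.degrees(np.arctan(vy/vx)),"centre",np.degrees(np.arctan2(d[:,1],d[:,0])).round(1))
# drift now
def rect():
    im=imaging.snapshot("top"); v,u=np.nonzero(cover(im)); w=ray(p,np.c_[u,v],.193).astype(np.float32); d=AX-np.array(cv2.minAreaRect(w)[0]); return np.degrees(np.arctan2(d[1],d[0])),np.hypot(*d)
print(rect(),robot.get_obs()["time"])
```

```text
[0.41487694 0.11466445] 0.32908894721888665 -16.136836723505095
bar dir -16.448397 centre [-17.1 -16.6 -16.9 -17.1 -16.7 -16.4 -17.1 -16.8 -16.5 -16.3 -16.8 -16.6
 -16.7]
bar dir -16.448347 centre [-16.6 -16.2 -16.5 -16.8 -16.4 -16.2 -16.8 -16.6 -16.3 -16.1 -16.6 -16.4
 -16.6]
(np.float64(-15.281631051027922), np.float64(0.21498365488425422)) 9.55
```

```bash
python3 -m pendant '[[0,0.3,5,0,0,0,0],[0,0,5,0,0,0,0],[-1,-3.9,0,0,0,0,0],[-1,-4,0,0,0,0,0],[-1,-4,0,0,0,0,0],[-1,-4,0,0,0,0,0],[-1,-4,0,0,0,0,0]]'
cat >> h.py <<'E'
def rect(save=None):
    p=imaging.camera_params("top");im=imaging.snapshot("top"); v,u=np.nonzero(cover(im)); w=ray(p,np.c_[u,v],.193).astype(np.float32)
    if save: cv2.imwrite(f"pics/{save}.png",im[:,:,::-1])
    R=cv2.minAreaRect(w); d=AX-np.array(R[0]); return np.degrees(np.arctan2(d[1],d[0])).round(2),np.hypot(*d).round(4),R[2],theta(im,p)
E
python3 - <<'E'
from h import *
print(rect(),where(),spot(-14.5,-1,.32,.02))
E
```

```text
time: 10.25
tool_pos: [0.3947, 0.0057, 0.2497]
ee_rot: [-3.141, 0.001, -3.141]
wrist_force: [0.4, -0.6, 0.7]
width: 0.0005
finger_force: 0.0
(np.float64(-15.23), np.float64(0.2149), 74.51074981689453, (np.float64(-14.778826738332429), 32)) (10.3, array([3.93585985e-01, 3.84606446e-04, 2.49834189e-01]), array([-0.39887059, -2.3775596 , -0.34225343])) [0.39763077 0.01221418]
```

```bash
python3 -m pendant '[[0,-0.3,-5,0,0,0,0],[0,0,-5.3,0,0,0,0],[0,0,0,0,0,0,0],[0,0,0,0,0,0,0],[0,0,0,0,0,0,0]]'
python3 - <<'E'
from h import *
print(rect("t5"),where());a=rect();print(a,where()); print(spot(a[0],-1))
E
```

```text
(np.float64(-15.23), np.float64(0.2149), 74.51074981689453, (np.float64(-14.68017937027853), 32)) (10.35, array([0.39451949, 0.00333535, 0.2498213 ]), array([0.21007676, 0.23643496, 0.6184527 ]))
(np.float64(-15.2), np.float64(0.215), 74.55304718017578, (np.float64(-14.67056453465008), 32)) (10.4, array([0.39506257, 0.00536257, 0.24978037]), array([ 0.24777142, -0.81552813,  0.63003791]))
[0.40275071 0.0355347 ]out of range
```

View pics/t5.png

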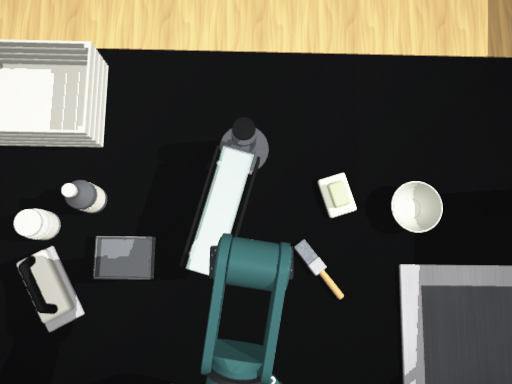

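```bash
python3 -m pendant '[[0,-0.3,-5,0,0,0,0],[0,0,-5,0,0,0,0],[0,0,0,0,0,0,0],[0,0,0,0,0,0,0],[0,0,0,0,0,0,0],[0,0,0,0,0,0,0]]'
cat >> h.py <<'E'
def th2():   # robust: fit both side edges over visible strips, from each line's direction and midline at r=.2
    p=imaging.camera_params("top");im=imaging.snapshot("top"); v,u=np.nonzero(cover(im)); d=AX-ray(p,np.c_[u,v],.193)
    a=-np.radians(15); e=np.array([np.cos(a),np.sin(a)]); s=d@e; t=d@np.array([-e[1],e[0]]); b=[]
    for k in np.arange(.1,.36,.005):
        q=t[(s>=k)&(s<k+.005)]
        if len(q)>8 and .072<np.ptp(q)<.08: b.append((k+.0025,(q.max()+q.min())/2))
    b=np.array(b); o=robot.get_obs()
    return round(o["time"],2),np.round(-15+np.degrees(np.median(b[:,1]/b[:,0])),2),np.round(-15+np.degrees(np.polyfit(*b.T,1)[0]),2),len(b),o["tool_pos"].round(4)
E
python3 - <<'E'
from h import *
print(th2());print(th2(),spot(-15,-1),spot(-14,-1))
E
```

```text
time: 11.0
tool_pos: [0.3985, 0.0041, 0.154]
ee_rot: [-3.141, 0.008, -3.141]
wrist_force: [0.5, -0.7, -0.9]
width: 0.0002
finger_force: 0.0
(11.05, np.float64(-14.48), np.float64(-15.12), 32, array([0.3981, 0.004 , 0.1535]))
(11.1, np.float64(-14.48), np.float64(-15.08), 32, array([0.3976, 0.0039, 0.1528])) [0.40271369 0.03440389] [0.40258765 0.02875095]
```

```bash
python3 -m pendant '[[0.1,0.5,-0.3,0,0,0,0],[0.1,0.5,0,0,0,0,0],[0.1,0.5,0,0,0,0,0],[0.1,0.3,0,0,0,0,0],[0,0.1,0,0,0,0,0],[0,0,0,0,0,0,0]]'
python3 - <<'E'
from h import *
a=th2();print(a,th2());print(spot(a[1],-1),spot(a[2],-1))
E
```

```text
time: 11.7
tool_pos: [0.3993, 0.0232, 0.1465]
ee_rot: [3.142, -0.0, -3.141]
wrist_force: [0.1, 0.1, -0.0]
width: 0.0007
finger_force: 0.0
(11.75, np.float64(-14.38), np.float64(-14.9), 34, array([0.3993, 0.0231, 0.1465])) (11.8, np.float64(-14.38), np.float64(-14.96), 34, array([0.3993, 0.023 , 0.1465]))
[0.40262396 0.03089879] [0.40269666 0.0338385 ]
```

```bash
python3 -m pendant '[[0.05,0.2,0,0,0,0,0],[0.05,0.2,0,0,0,0,0],[0.01,0.03,0,0,0,0,0],[0.01,0.02,0,0,0,0,0],[0,0.03,0,0,0,0,0],[0.01,0.02,0,0,0,0,0],[0,0.02,0,0,0,0,0],[0.01,0.02,0,0,0,0,0]]'
python3 - <<'E'
from h import *
print(th2(),th2())
E
```

```text
time: 12.6
tool_pos: [0.4008, 0.0284, 0.1466]
ee_rot: [3.141, -0.0, -3.141]
wrist_force: [0.2, -0.3, 0.1]
width: 0.0007
finger_force: 0.0
(12.65, np.float64(-14.33), np.float64(-14.83), 34, array([0.4008, 0.0284, 0.1466])) (12.7, np.float64(-14.33), np.float64(-14.83), 34, array([0.4008, 0.0284, 0.1466]))
```

```bash
python3 -m pendant '[[0,0.02,0,0,0,0,0],[0.01,0.02,0,0,0,0,0],[0,0.02,0,0,0,0,0],[0.01,0.02,0,0,0,0,0],[0,0.02,0,0,0,0,0],[0.01,0.02,0,0,0,0,0]]'
python3 - <<'E'
from h import *
print(th2(),th2())
E
```

```text
time: 13.3
tool_pos: [0.4011, 0.0297, 0.1466]
ee_rot: [3.142, -0.0, -3.141]
wrist_force: [-0.2, -0.3, -0.1]
width: 0.0006
finger_force: 0.0
(13.35, np.float64(-14.33), np.float64(-14.85), 34, array([0.4011, 0.0297, 0.1466])) (13.4, np.float64(-14.33), np.float64(-14.85), 34, array([0.4011, 0.0297, 0.1466]))
```

```bash
python3 -m pendant '[[0,0.03,0,0,0,0,0],[0.01,0.03,0,0,0,0,0],[0,0.03,0,0,0,0,0],[0.01,0.03,0,0,0,0,0],[0,0.03,0,0,0,0,0],[0.01,0.03,0,0,0,0,0]]'
python3 - <<'E'
from h import *
print(th2(),th2())
E
```

```text
time: 14.0
tool_pos: [0.4014, 0.0315, 0.1466]
ee_rot: [3.141, 0.0, -3.141]
wrist_force: [-0.5, -0.0, -0.7]
width: 0.0003
finger_force: 0.0
(14.05, np.float64(-14.33), np.float64(-14.85), 34, array([0.4014, 0.0315, 0.1466])) (14.1, np.float64(-14.33), np.float64(-14.85), 34, array([0.4014, 0.0315, 0.1466]))
```

```bash
python3 -m pendant '[[0,0.03,0,0,0,0,0],[0.01,0.03,0,0,0,0,0],[0,0.03,0,0,0,0,0],[0.01,0.03,0,0,0,0,0],[0,0.03,0,0,0,0,0],[0.01,0.03,0,0,0,0,0]]'
python3 - <<'E'
from h import *
print(th2())
E
```

```text
time: 14.7
tool_pos: [0.4017, 0.0333, 0.1466]
ee_rot: [3.142, -0.0, -3.141]
wrist_force: [-0.0, -0.4, -0.6]
width: 0.0009
finger_force: 0.0
(14.75, np.float64(-14.33), np.float64(-14.85), 34, array([0.4017, 0.0333, 0.1466]))
```

```bash
python3 -m pendant '[[0,0.03,0,0,0,0,0],[0.01,0.03,0,0,0,0,0],[0,0.03,0,0,0,0,0],[0.01,0.03,0,0,0,0,0],[0,0.03,0,0,0,0,0],[0.01,0.03,0,0,0,0,0]]'
python3 - <<'E'
from h import *
print(th2())
E
```

```text
time: 15.35
tool_pos: [0.402, 0.035, 0.1466]
ee_rot: [3.142, -0.0, -3.141]
wrist_force: [0.7, 0.3, 0.1]
width: 0.0006
finger_force: 0.0
(15.4, np.float64(-14.63), np.float64(-15.16), 33, array([0.402 , 0.0351, 0.1466]))
```

```bash
python3 -m pendant '[[-0.05,-0.3,2,0,0,0,0],[0,0,5,0,0,0,0],[0,0,2.5,0,0,0,0],[1.15,4.1,0,0,0,0,0],[1.15,4.1,0,0,0,0,0],[1.15,4.1,0,0,0,0,0],[1.15,4.1,0,0,0,0,0],[0,0,-4.5,0,0,0,0]]'
python3 -m pendant '[[0,0,-5,0,0,0,0]]'
python3 - <<'E'
from h import *
print(th2(),spot(-16,1),spot(-16.5,1),spot(-17,1))
E
```

```text
time: 16.2
tool_pos: [0.4519, 0.2014, 0.2024]
ee_rot: [3.135, 0.014, -3.136]
wrist_force: [1.7, -0.9, 0.2]
width: 0.0005
finger_force: 0.0
time: 16.3
tool_pos: [0.4494, 0.198, 0.1476]
ee_rot: [3.14, 0.006, -3.139]
wrist_force: [0.5, -0.6, -1.2]
width: 0.0007
finger_force: 0.0
(16.35, np.float64(-15.44), np.float64(-15.72), 35, array([0.4401, 0.1946, 0.1334])) [0.4438543  0.18274963] [0.44526792 0.18528434] [0.44670359 0.18780549]
```

```bash
python3 -m pendant '[[-0.1,-0.4,0,0,0,0,0],[-0.1,-0.4,0,0,0,0,0],[-0.1,-0.3,0,0,0,0,0]]'
python3 - <<'E'
from h import *
print(th2())
E
```

```text
time: 16.65
tool_pos: [0.4472, 0.1851, 0.1512]
ee_rot: [3.139, 0.008, 3.141]
wrist_force: [1.3, -0.1, 0.8]
width: 0.0004
finger_force: 0.0
(16.7, np.float64(-15.73), np.float64(-16.19), 31, array([0.447 , 0.1847, 0.1511]))
```

```bash
python3 -m pendant '[[-0.02,-0.06,0,0,0,0,0],[0,0,0,0,0,0,0],[0.01,0.02,0,0,0,0,0],[0,0.02,0,0,0,0,0],[0.01,0.02,0,0,0,0,0]]'
python3 - <<'E'
from h import *
print(th2())
E
```

```text
time: 17.2
tool_pos: [0.4444, 0.1851, 0.1466]
ee_rot: [3.142, -0.0, -3.141]
wrist_force: [-0.8, -0.3, -0.1]
width: 0.0005
finger_force: 0.0
(17.25, np.float64(-15.85), np.float64(-16.1), 32, array([0.4444, 0.1851, 0.1465]))
```

```bash
python3 -m pendant '[[0.01,0.02,0,0,0,0,0],[0,0.02,0,0,0,0,0],[0.01,0.02,0,0,0,0,0]]'
python3 - <<'E'
from h import *
print(th2())
E
```

```text
time: 17.55
tool_pos: [0.4446, 0.1857, 0.1465]
ee_rot: [3.142, -0.0, -3.141]
wrist_force: [0.2, -0.3, 0.7]
width: 0.0008
finger_force: 0.0
(17.6, np.float64(-15.63), np.float64(-16.13), 32, array([0.4446, 0.1857, 0.1465]))
```

```bash
python3 -m pendant '[[0.1,0.4,0,0,0,0,0],[0.4,1.5,0,0,0,0,0],[0.5,2,0,0,0,0,0],[0.5,2,0,0,0,0,0],[0,0,0,0,0,0,0]]'
python3 - <<'E'
from h import *
print(th2());print(rect("t6"));print(th2())
E
```

```text
time: 18.1
tool_pos: [0.46, 0.2473, 0.1464]
ee_rot: [3.14, -0.0, -3.139]
wrist_force: [-0.2, -0.2, 0.0]
width: 0.0005
finger_force: 0.0
(18.15, np.float64(-15.5), np.float64(-15.99), 47, array([0.4597, 0.2461, 0.1463]))
(np.float64(-15.7), np.float64(0.2156), 73.90696716308594, (np.float64(-15.545928469326649), 46))
(18.25, np.float64(-15.47), np.float64(-16.01), 47, array([0.4595, 0.2448, 0.1463]))
```

```bash
python3 -m pendant '[[0,0,0,0,0,0,0],[0,0,0,0,0,0,0],[0,0,0,0,0,0,0],[0,0,0,0,0,0,0],[0,0,0,0,0,0,0]]'
python3 - <<'E'
from h import *
print(th2());print(rect("t7"))
for i in range(18): look()
print(th2());print(rect("t8"))
E
```

```text
time: 18.75
tool_pos: [0.4597, 0.2444, 0.1467]
ee_rot: [3.141, 0.0, 3.141]
wrist_force: [-0.1, 0.1, 0.0]
width: 0.0005
finger_force: 0.0
(18.8, np.float64(-15.29), np.float64(-15.78), 47, array([0.4597, 0.2445, 0.1467]))
(np.float64(-15.55), np.float64(0.2157), 74.0882797241211, (np.float64(-15.342024991292982), 49))
(19.8, np.float64(-15.06), np.float64(-15.59), 42, array([0.4597, 0.2446, 0.1466]))
(np.float64(-15.38), np.float64(0.2149), 74.42806243896484, (np.float64(-15.127351972608169), 48))
```

```bash
python3 -m pendant '[[0,0,5,0,0,0,0],[0,0,5,0,0,0,0],[-1.2,-4.5,0,0,0,0,0],[-1.2,-4.5,0,0,0,0,0],[-1.2,-4.5,0,0,0,0,0],[-1.2,-4.5,0,0,0,0,0],[-1.2,-4.5,0,0,0,0,0],[0,0,0,0,0,0,0]]'
python3 -m pendant '[[0,0,-5,0,0,0,0],[0,0,-5,0,0,0,0],[0,0,0,0,0,0,0],[0.1,0.4,0,0,0,0,0],[0.1,0.4,0,0,0,0,0],[0.1,0.3,0,0,0,0,0],[0,0.1,0,0,0,0,0],[0,0,0,0,0,0,0]]'
python3 - <<'E'
from h import *
a=th2();print(a,th2());print(spot(a[2],-1))
E
```

```text
time: 20.65
tool_pos: [0.3987, 0.0153, 0.247]
ee_rot: [-3.139, 0.001, 3.133]
wrist_force: [0.6, 0.9, 0.6]
width: 0.0004
finger_force: 0.0
time: 21.45
tool_pos: [0.4039, 0.0319, 0.1484]
ee_rot: [-3.141, 0.003, -3.141]
wrist_force: [-0.0, -0.7, -0.1]
width: 0.0003
finger_force: 0.0
(21.5, np.float64(-15.02), np.float64(-15.59), 33, array([0.4035, 0.0318, 0.1479])) (21.55, np.float64(-15.02), np.float64(-15.55), 33, array([0.4032, 0.0317, 0.1474]))
[0.40283424 0.03773991]
```

```bash
python3 -m pendant '[[0,0.2,0,0,0,0,0],[0,0.15,0,0,0,0,0],[0,0.05,0,0,0,0,0],[0,0.015,0,0,0,0,0],[0,0.015,0,0,0,0,0],[0,0.015,0,0,0,0,0],[0,0.015,0,0,0,0,0],[0,0.015,0,0,0,0,0]]'
python3 - <<'E'
from h import *
a=th2();print(a)
E
```

```text
time: 22.35
tool_pos: [0.4027, 0.0364, 0.1466]
ee_rot: [3.142, -0.0, -3.141]
wrist_force: [-0.2, 0.4, -1.0]
width: 0.0001
finger_force: 0.0
(22.4, np.float64(-15.02), np.float64(-15.6), 33, array([0.4027, 0.0364, 0.1466]))
```

```bash
python3 -m pendant '[[0,0.015,0,0,0,0,0],[0,0.015,0,0,0,0,0],[0,0.015,0,0,0,0,0],[0,0.015,0,0,0,0,0],[0,0.015,0,0,0,0,0]]'
python3 - <<'E'
from h import *
a=th2();print(a)
E
```

```text
time: 22.9
tool_pos: [0.4027, 0.0372, 0.1466]
ee_rot: [3.141, 0.0, -3.141]
wrist_force: [0.3, 0.1, 0.5]
width: 0.0009
finger_force: 0.0
(22.95, np.float64(-15.03), np.float64(-15.47), 33, array([0.4027, 0.0372, 0.1466]))
```

```bash
python3 -m pendant '[[0,0.015,0,0,0,0,0],[0,0.015,0,0,0,0,0],[0,0.015,0,0,0,0,0],[0,0.015,0,0,0,0,0],[0,0.015,0,0,0,0,0]]'
python3 - <<'E'
from h import *
a=th2();print(a)
E
```

```text
time: 23.45
tool_pos: [0.4027, 0.0379, 0.1466]
ee_rot: [3.141, -0.0, -3.141]
wrist_force: [0.4, -0.5, 0.2]
width: 0.0007
finger_force: 0.0
(23.5, np.float64(-15.23), np.float64(-15.87), 34, array([0.4027, 0.0379, 0.1466]))
```

```bash
python3 -m pendant '[[0,0.015,0,0,0,0,0],[0,0.015,0,0,0,0,0],[0,0.015,0,0,0,0,0]]'
python3 - <<'E'
from h import *
a=th2();print(a)
E
```

```text
time: 23.8
tool_pos: [0.4027, 0.0383, 0.1466]
ee_rot: [3.142, -0.0, -3.141]
wrist_force: [-0.2, -0.4, -0.7]
width: 0.0004
finger_force: 0.0
(23.85, np.float64(-15.4), np.float64(-15.89), 35, array([0.4027, 0.0384, 0.1466]))
```

```bash
python3 -m pendant '[[0,0,0,0,0,0,0],[-0.1,-0.3,0,0,0,0,0],[-0.3,-1.2,0,0,0,0,0],[-0.3,-2,0,0,0,0,0],[0,-2,0,0,0,0,0],[0,-2,0,0,0,0,0],[0,0,0,0,0,0,0]]'
python3 - <<'E'
from h import *
print(th2())
for i in range(8): look()
print(th2(),rect())
for i in range(8): look()
print(th2(),rect("t9"))
E
```

```text
time: 24.55
tool_pos: [0.3956, -0.0383, 0.1466]
ee_rot: [-3.141, -0.0, 3.139]
wrist_force: [-0.4, -0.1, 0.5]
width: 0.0007
finger_force: 0.0
(24.6, np.float64(-15.58), np.float64(-16.07), 47, array([ 0.3956, -0.0372,  0.1466]))
(25.05, np.float64(-15.67), np.float64(-16.22), 46, array([ 0.3957, -0.0362,  0.1466])) (np.float64(-16.02), np.float64(0.2156), 73.71470642089844, (np.float64(-15.743974716685752), 47))
(25.55, np.float64(-15.74), np.float64(-16.23), 46, array([ 0.3957, -0.0367,  0.1466])) (np.float64(-16.07), np.float64(0.2157), 73.62051391601562, (np.float64(-15.778018594587623), 47))
```

```bash
python3 -m pendant '[[0,-3,3,0,0,0,0],[0,-3,3,0,0,0,0],[0,-3,3,0,0,0,0],[0,0,0,0,0,0,0],[0,0,0,0,0,0,0],[0,0,0,0,0,0,0],[0,0,0,0,0,0,0],[0,0,0,0,0,0,0]]' | head -2
python3 -m pendant '[[0,0,0,0,0,0,0],[0,0,0,0,0,0,0],[0,0,0,0,0,0,0],[0,0,0,0,0,0,0],[0,0,0,0,0,0,0],[0,0,0,0,0,0,0],[0,0,0,0,0,0,0]]' | head -1
python3 - <<'E'
from h import *
print(th2(),rect("t10"))
imaging.snapshot("top")
im=imaging.snapshot("scene"); cv2.imwrite("pics/s10.png",cv2.resize(im[110:260,150:320],None,fx=4,fy=4,interpolation=cv2.INTER_CUBIC)[:,:,::-1])
for i in range(17): look()
print(th2(),rect())
E
```

```text
time: 26.4
tool_pos: [0.3952, -0.1256, 0.2354]
time: 27.1
(27.15, np.float64(-15.77), np.float64(-16.33), 47, array([ 0.3957, -0.1267,  0.2366])) (np.float64(-16.11), np.float64(0.2157), 73.59297943115234, (np.float64(-15.823606957283804), 48))
(28.2, np.float64(-15.77), np.float64(-16.33), 47, array([ 0.3957, -0.1267,  0.2366])) (np.float64(-16.08), np.float64(0.2157), 73.59297943115234, (np.float64(-15.8296708608062), 48))
```

View pics/s10.png

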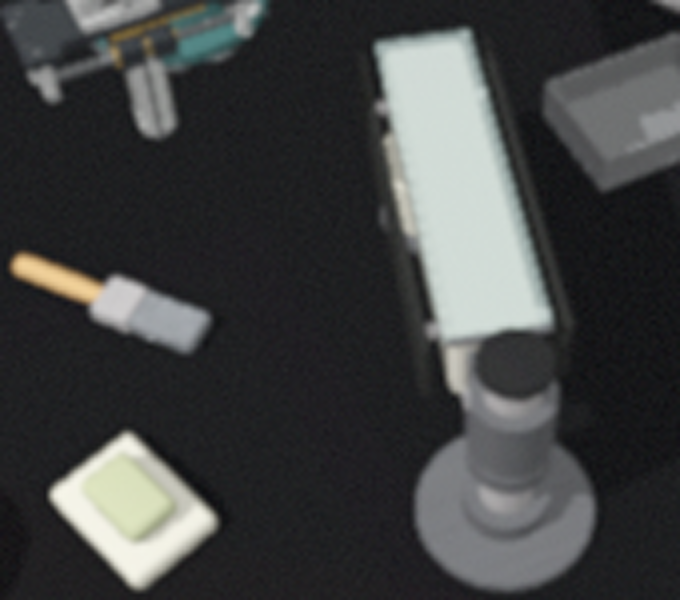

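View pics/t10.png

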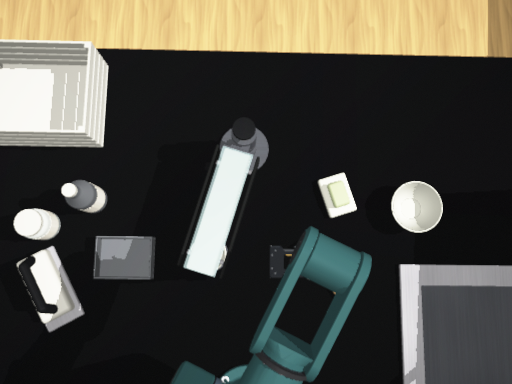

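The tank is stationary at −16.1 to −16.3°, and the jug is at −16.1 to −16.4°. The brush and soap dish are where they were. I'll let it stand untouched a while longer.

```bash
Z='[0,0,0,0,0,0,0]'
for i in 1 2 3 4 5 6 7; do python3 -m pendant '[[0,0,0,0,0,0,0],[0,0,0,0,0,0,0],[0,0,0,0,0,0,0],[0,0,0,0,0,0,0],[0,0,0,0,0,0,0],[0,0,0,0,0,0,0],[0,0,0,0,0,0,0],[0,0,0,0,0,0,0]]' | head -1; done
python3 - <<'E'
from h import *
a=th2();print(a,rect())
if abs(a[1]+15.77)<.1: print(robot.close_job())
E
```

```text
time: 29.05
time: 29.85
time: 30.65
time: 31.45
time: 32.25
time: 33.05
time: 33.85
(33.9, np.float64(-15.76), np.float64(-16.37), 47, array([ 0.3957, -0.1267,  0.2366])) (np.float64(-16.11), np.float64(0.2157), 73.59297943115234, (np.float64(-15.831768754845513), 48))
the job is handed in; nothing more can be done
None
```

I handed the job in at about 34 s: the tank's outlet measures within about 0.3° (2 mm) of the middle of the jug's mouth, and the tank stood still and untouched there for about 7 s beforehand.

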